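Sort the craft things into the tray box and the paint tray

TASK

Sort the handful on the table: stand the green and the ochre paint bottle upright in the open brown tray; swing the green craft box's white top tray up and back by its handle, lay the round and the heart-shaped wooden blank flat, side by side, on the floor of the compartment underneath, then swing the top tray down again until it is fully shut. Keep the bottles upright, and leave the purple peg and the brown sanding block where they lie.

Things in the scene. Friction and masses are not known exactly. Their poses are not given: they have to be found in the camera images.
- craft_box: Green open box under a white cantilever tray, fixed, 140 mm in x by 260 mm in y, 276 mm with the steel links on its ends; walls 5 mm thick, 60 mm high. Origin under its centre, z up; its -x side (steel latch plate) faces the robot. The compartment inside is 130 x 250 mm, its floor 5 mm above the origin; hidden until the top tray is swung back to +x.
- tray_handle (a point): Centre of the top tray's wooden grip bar: 110 mm long in the box's y, 12 mm wide, 14 mm high; 105.5 mm over the table above the box's centre when shut. 32 mm free below it, between two posts 90 mm apart inside. The tray (140 x 258 x 26 mm, underside at 62.5 mm) always stays level, so the handle never turns; it travels an arc of radius 90 mm in the box's x-z plane.
- tray_arm (a joint): Angle q of the tray's links: 0 shut, 2.27 rad fully back on its stop. The handle's shift in the box frame is x = 0.0816 - 0.090*sin(1.134-q), z = 0.090*cos(1.134-q) - 0.0380 (m): 52 mm up midway, 163 mm to +x and level when fully back. Lifting takes about 3 N; let go past midway it sinks back to its stop and stays there, before midway it sinks shut (damped).
- paint_tray: Open brown wooden tray, fixed to the table, 261 mm along its x and 181 mm along its y, inner floor 240 x 162 mm lying 6 mm above its origin. Origin under its centre. Its +y wall (26 mm high) faces roughly the robot, its -y wall is 62 mm high, the end walls slope between, at most 66 mm; walls are 10 mm thick.
- green_bottle: Green acrylic paint bottle with white cap, round, 36 mm diameter up to 67 mm height, cap 25 mm diameter to 89 mm. Stands upright; origin under its centre, z up. About 75 g.
- ochre_bottle: Ochre (orange-yellow) acrylic paint bottle with white cap, round, 34 mm diameter up to 61 mm height, cap 24 mm diameter to 81 mm. Stands upright; origin under its centre, z up. About 75 g.
- wood_disc: Round wooden blank lying flat, 60 mm diameter, 12 mm thick. Origin under its centre. 20 g.
- wood_heart: Heart-shaped wooden blank lying flat, 64 mm along its x (point to notch), 70 mm along its y (over the lobes), 10 mm thick. Origin under the centre of that rectangle. The point looks to its -x, the lobes to +x. Best gripped along its x: point against one finger, both lobes against the other. 20 g.
- purple_peg: Purple clothes peg lying flat, 15 mm in its x, 72 mm in its y, 12 mm high, origin under its centre. Not to be moved.
- sanding_block: Brown cork sanding block lying flat, 57 mm in its x, 97 mm in its y, 28 mm high, origin under its centre. Not to be moved.
Things that resemble listed ones, but are neither listed nor needed, are in the scene too. Leave any yellow look-alike of the wood_disc alone.

How it is judged:
By the outcome, as a careful person would: the job done as asked, in the order asked, and still so for the second after the job is handed in, with the robot touching nothing.
It also fails if it takes over 136 s, if anything falls off the work surface, if the arm or the gripper's body presses on something with over 40 N, if the wrist force passes 120 N, or if a joint passes its speed limit or range.

ROBOT

A 7-joint arm with a two-finger parallel gripper is mounted at the origin on the work surface; the furniture and walls round the work are solid. World frame = base frame: x ahead of the robot, y to its left, z up, the work surface at z = 0. Lengths are in m, angles in degrees, forces in N, time in s.
With the tool pointing down it reaches from about 0.4 to 0.925 m from the base axis. Payload 4.1 kg.
Tool frame: the origin (TCP) lies between the finger pads; the fingertips stand 19 mm ahead of it and the grasp point (between the pads) is the TCP (env.finger_overhang is the distance from the TCP to the fingertips, in m); z points along the fingers, y is the line along which they close (so a half turn about z gives the same grasp; the last joint's range is limited). The gripper opens to 85 mm and grips with 20 to 120 N. Pads are 22 mm wide; open, the fingers measure 114 mm over their backs; the gripper's body (76 mm by 85 mm) begins 54 mm behind the grasp point. The pads swing forward as they close: fully open they stand 13 mm farther back than shut.
Start: joints at [-5.672, 22.827, 2.584, 88.041, -1.071, 69.15, -2.905], TCP at [0.65, 0, 0.228] pointing down, gripper open.
Joint ranges: [-161.44, 161.44], [-28.35, 127.94], [-78.24, 83.42], [0, 140.83], [-78.03, 258.03], [13.02, 114.36], [-168.23, 168.23]. Speed limits (degrees/s): [147.25, 147.25, 180, 180, 180, 180, 180].

INTERFACE

Orientations are given as [roll, pitch, yaw] about the fixed x, y, z axes, in that order (R = Rz(yaw) Ry(pitch) Rx(roll)).
In Python, from station import env gives the robot as it stands. The module is installed in compiled form; this text tells all that it offers.
- The arm moves only by the shell command python3 -m pendant 'ROWS' [FORCE]. ROWS is JSON, a list of rows, each a list of 7 numbers: the opening, from 0 (shut) to 1 (fully open), then the shift along the tool's x, y, z in mm, then the turn, a rotation vector about the tool's x, y, z in degrees. In form: [[hand, tx, ty, tz, wx, wy, wz], ...]. A call has 1 to 20 rows; each row shifts and turns the commanded pose from where the row before left it, along the tool's axes as they then stand; what a row does not reach is not made up. A row lasts 1/10 s, in which the tool goes at most 50 mm and 8.59 degrees, less where a joint would pass 70% of its speed; a pose out of reach is approached as far as the arm can. A call is refused whole if a number of a shift passes 50 or a number of a turn 8.59, either way. A call with a gripper value outside its range is refused whole. The fingers move at their own pace and stop on an object; FORCE is the grip in N (left out, the last holds). Time passes only in rows, so rows that do not move let the fingers close. It gives the time, the measured TCP pose, the force, the opening and the grip force at its end, in the units of the state.
- env.read_state(): the state, without advancing time (a new reading comes with each control period).
- env.read_camera(name): name is "scene" or "side" or "wrist"; returns the picture (420x560x3 uint8, red, green, blue); there is no depth.
- env.get_calibration(name): a dict with "mtx" (3x3 intrinsics, pixels), "eye" and "orientation" of the camera in the world. Camera axes: x right, y down, z forward; pixel columns grow to the right and rows downward; lengths in m; the calibration is good to about 2 mm. A picture is of the moment at which its call begins: read the wrist's pose just before it. get_calibration takes no time and is no camera call; for the wrist camera it gives the pose at the moment of the call.
- env.job_done(): hands the job in; it is judged then, once.
The state is a dict: "time": time; "joint_pos": joint angles; "dq": joint speeds; "tau": joint torques, N m; "tcp_pos": TCP position; "ee_rot": TCP orientation; "ft_force": force on the tool from outside, world axes, zero at the start; "moment": the same for the moment, N m; "gripper_width": opening from 0.0 (shut) to 1.0 (fully open); "gripper_force": force on a finger pad.
Only numpy, scipy, OpenCV 4.12 (cv2) and the standard library are available. Lean on these libraries where they do the work, as an engineer would, in place of code of your own. Each camera call takes 0.05 s, during which the arm holds its last target. There are 200 camera calls.

## Working session

There is one attempt and no reset: what is moved stays moved. The work goes in short steps, Python scripts to look and compute and a shell command to move; the robot and the scene stay as the last step left them, time stands still between calls to the robot, and variables do not carry over. Pictures are saved under pics/ and viewed, at most 14 in all, crops included, and the job is handed in when it is done.

```bash
mkdir -p pics; python3 - <<'E'
from station import env
import cv2
s=env.read_state(); print(s['tcp_pos'],s['ee_rot'],s['time'],s['gripper_width'],env.finger_overhang)
for n in ['scene','side','wrist']:
    c=env.get_calibration(n); print(n,c)
    im=env.read_camera(n); cv2.imwrite(f'pics/{n}0.png',im[:,:,::-1])
E
```

```text
[6.49363875e-01 2.51753572e-05 2.26767649e-01] [-1.79889347e+02  6.84841755e-03  9.00069729e+01] 0.0 0.9982599164999743 0.019
scene {'mtx': array([[443.39422526,   0.        , 282.41714634],
       [  0.        , 443.39422526, 205.21978141],
       [  0.        ,   0.        ,   1.        ]]), 'eye': array([ 0.02992095, -0.81264898,  0.65884444]), 'orientation': array([-120.57682353,    0.25652832,  -35.78260878])}
side {'mtx': array([[505.88808239,   0.        , 286.60994526],
       [  0.        , 505.88808239, 198.79892113],
       [  0.        ,   0.        ,   1.        ]]), 'eye': array([0.49832242, 1.09004935, 0.9871592 ]), 'orientation': array([-129.14837607,    0.22186827, -176.49014492])}
wrist {'mtx': array([[371.40961862,   0.        , 279.58435325],
       [  0.        , 371.40961862, 208.65830457],
       [  0.        ,   0.        ,   1.        ]]), 'eye': array([0.6486204 , 0.07705518, 0.37219232]), 'orientation': array([1.62447099e+02, 1.52475697e-01, 3.97400477e-02])}
```

View pics/scene0.png

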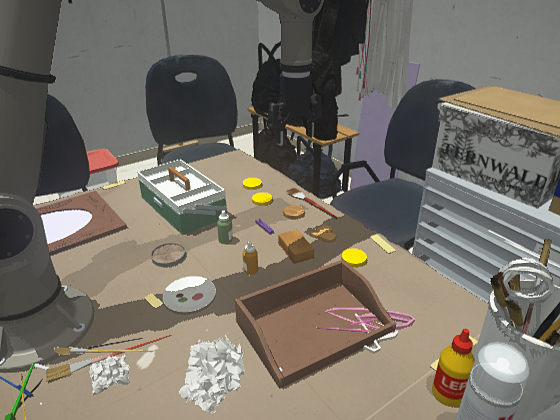

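View pics/side0.png

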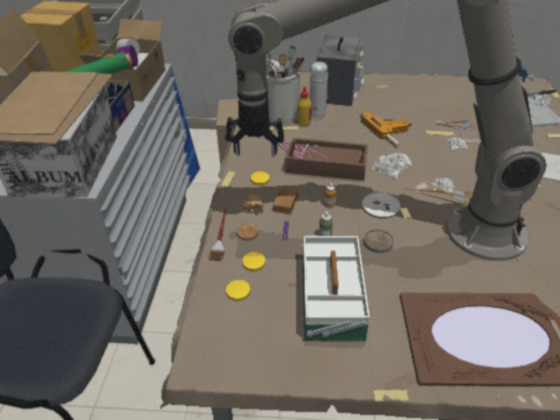

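```bash
cat > h.py <<'E'
import numpy as np, cv2
from station import env
from scipy.spatial.transform import Rotation as R
def cal(n):
    c=env.get_calibration(n); return c['mtx'],np.array(c['eye']),R.from_euler('xyz',c['orientation'],degrees=True).as_matrix()
def ray(c,px):
    K,e,Ro=c; d=np.linalg.solve(K,np.c_[np.atleast_2d(px),np.ones(len(np.atleast_2d(px)))].T); return e,(Ro@d).T
def plane(c,px,z):
    e,d=ray(c,px); return e+d*((z-e[2])/d[:,2])[:,None]
def snap(n,name=None):
    c=cal(n); im=env.read_camera(n)[:,:,::-1].copy()
    if name: cv2.imwrite(f'pics/{name}.png',im)
    return c,im
def big(im,u0,v0,u1,v1,name,k):
    cv2.imwrite(f'pics/{name}.png',cv2.resize(im[v0:v1,u0:u1],None,fx=k,fy=k,interpolation=cv2.INTER_CUBIC))
E
python3 - <<'E'
from h import *
np.set_printoptions(precision=3,suppress=True)
sc,sd=cal('scene'),cal('side')
for n,a,b,z in [('disc',(293,212),(247,232),.012),('heart',(321,233),(253,203),.01),('block',(294,240),(286,197),.028),('peg',(264,227),(286,229),.012),('greencap',(224,213),(326,214),.089),('ochrecap',(249,245),(330,186),.081),('handle',(179,178),(334,271),.1125)]:
    print(n,plane(sc,a,z)[0,:2],plane(sd,b,z)[0,:2])
print('traycorners',plane(sd,[(288,142),(367,148)],.064)) 
im=cv2.imread('pics/side0.png'); big(im,190,130,410,295,'sidebig',3.6)
E
```

```text
disc [0.67  0.029] [0.678 0.049]
heart [ 0.668 -0.094] [ 0.676 -0.082]
block [ 0.576 -0.099] [ 0.577 -0.094]
peg [0.562 0.014] [0.569 0.031]
greencap [0.454 0.026] [0.459 0.048]
ochrecap [ 0.438 -0.115] [ 0.447 -0.087]
handle [0.427 0.222] [0.441 0.277]
traycorners [[ 0.585 -0.343  0.064]
 [ 0.323 -0.321  0.064]]
```

View pics/sidebig.png

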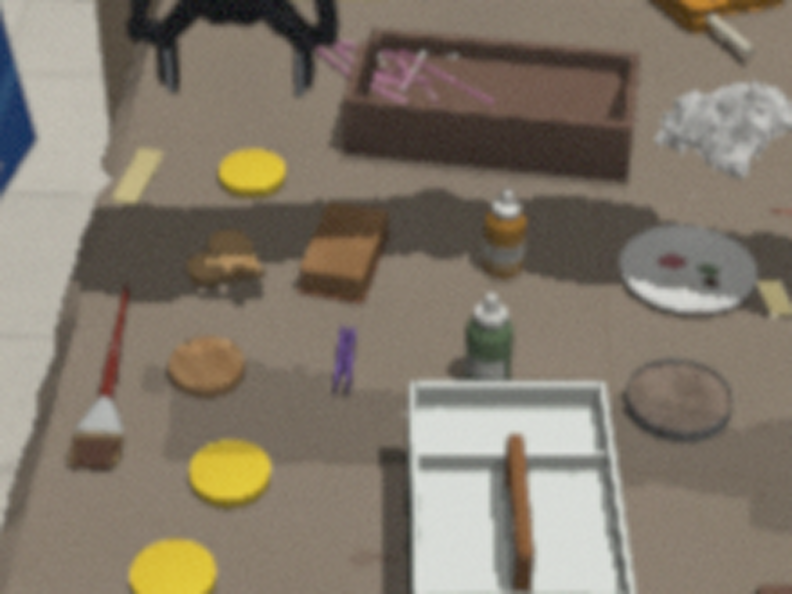

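View pics/wrist0.png

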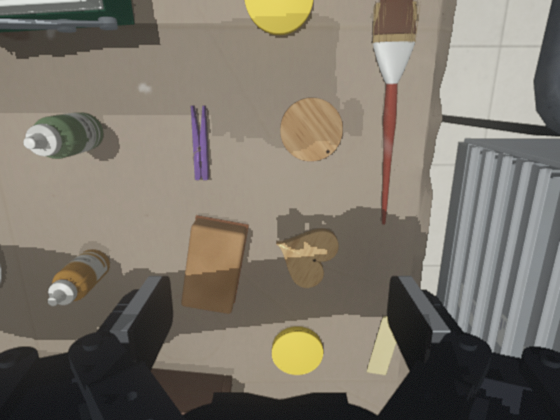

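```bash
python3 - <<'E'
from h import *
np.set_printoptions(precision=4,suppress=True)
w=cal('wrist'); im=cv2.imread('pics/wrist0.png'); hsv=cv2.cvtColor(im,cv2.COLOR_BGR2HSV)
print('hsv',[(p,hsv[p[1],p[0]]) for p in [(312,129),(312,245),(306,270),(215,263),(350,150),(350,250),(201,143),(70,130),(75,280)]])
def m(lo,hi,box):
    k=cv2.inRange(hsv,lo,hi); z=np.zeros_like(k); u0,v0,u1,v1=box; z[v0:v1,u0:u1]=k[v0:v1,u0:u1]
    z=cv2.morphologyEx(z,cv2.MORPH_OPEN,np.ones((3,3)))
    c=max(cv2.findContours(z,0,2)[0],key=cv2.contourArea); return c[:,0].astype(float)
for n,lo,hi,box,z in [('disc',(8,90,60),(22,255,255),(270,85,355,175),.012),('heart',(8,95,50),(24,255,255),(265,220,350,300),.01),('block',(5,110,60),(20,255,255),(170,205,255,320),.028),('peg',(115,60,40),(150,255,255),(180,95,220,190),.012)]:
    c=m(lo,hi,box); p=plane(w,c,z)[:,:2]; r=cv2.minAreaRect((p*1000).astype(np.float32)); print(n,r, cv2.minEnclosingCircle((p*1000).astype(np.float32)))
    if n=='heart': 
        c2=c; v=im.copy(); cv2.drawContours(v,[c.astype(int)],-1,(0,255,0),1); big(v,180,80,360,320,'hb',2.5)
# bottle: cap tip and base ray
print('g top',plane(w,(30,142),.089)[0],'g base',plane(w,(90,131),.02)[0]); print('o top',plane(w,(56,296),.081)[0],'base',plane(w,(97,264),.02)[0])
E
```

```text
hsv [((312, 129), array([ 17,  89, 178], dtype=uint8)), ((312, 245), array([ 17,  96, 119], dtype=uint8)), ((306, 270), array([ 18,  95, 129], dtype=uint8)), ((215, 263), array([ 16, 107, 164], dtype=uint8)), ((350, 150), array([ 17,  43, 161], dtype=uint8)), ((350, 250), array([ 17,  46, 100], dtype=uint8)), ((201, 143), array([134,  92, 161], dtype=uint8)), ((70, 130), array([47, 56, 91], dtype=uint8)), ((75, 280), array([ 18, 142, 144], dtype=uint8))]
disc ((680.845458984375, 43.947288513183594), (51.500457763671875, 58.813392639160156), 34.9853515625) ((677.7794799804688, 41.75919723510742), 29.671560287475586)
heart ((666.9354248046875, -99.24806213378906), (23.073627471923828, 58.46806716918945), 14.109524726867676) ((671.5780029296875, -98.08116912841797), 29.23654556274414)
block ((591.583251953125, -110.80503845214844), (42.91989517211914, 22.11614990234375), 69.77909851074219) ((590.6966552734375, -110.23767852783203), 23.057605743408203)
peg ((570.6015014648438, 28.299415588378906), (69.03364562988281, 13.10992431640625), 89.29251098632812) ((569.7945556640625, 28.361671447753906), 34.860652923583984)
g top [0.4588 0.0402 0.089 ] g base [0.4707 0.0415 0.02  ]
o top [ 0.449  -0.0969  0.081 ] base [ 0.4571 -0.0954  0.02  ]
```

View pics/hb.png

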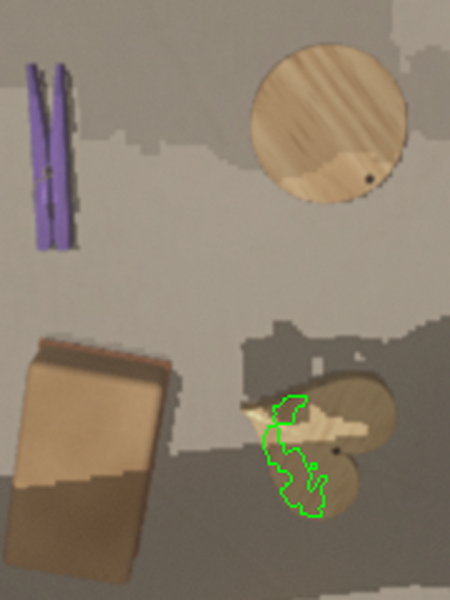

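The wrist view shows the wooden disc at (312,129) and the heart at (310,258), with its point at (277,242) and notch at (314,260). The round yellow items at (279,5) and (298,352) are look-alikes, so I'm leaving them. The green bottle is at (65,136) and the ochre one at (77,280). I'll start with the green bottle.

```bash
python3 -m pendant '[[1,6,-27,0,0,0,0],[1,6,-27,0,0,0,0],[1,6,-27,0,0,0,0],[1,6,-27,0,0,0,0],[1,6,-27,0,0,0,0],[1,6,-27,0,0,0,0],[1,5,-27,0,0,0,0],[1,0,0,20,0,0,0],[1,0,0,20,0,0,0],[1,0,0,0,0,0,0]]' 25
python3 - <<'E'
from h import *
c,im=snap('wrist','w1')
E
```

```text
time: 1.15
tcp_pos: [0.4586, 0.0407, 0.1856]
ee_rot: [-179.7, 0.1, 90.0]
ft_force: [0.3, -1.3, -0.3]
gripper_width: 1.002
gripper_force: 0.0
```

View pics/w1.png

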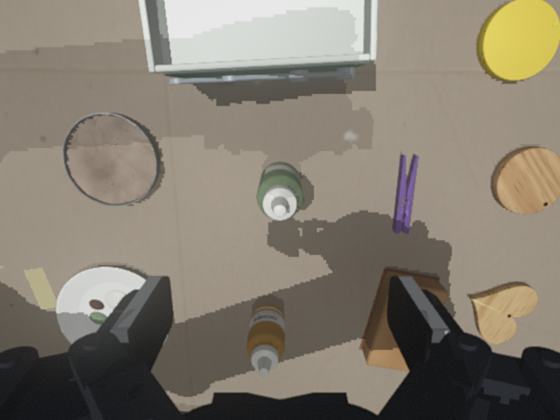

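```bash
python3 - <<'E'
from h import *
np.set_printoptions(precision=4,suppress=True)
c=cal('wrist');print(c[1],env.get_calibration('wrist')['orientation'])
print('g',plane(c,(281,207),.089),plane(c,(280,165),.0))
print('o',plane(c,(264,363),.081),plane(c,(268,307),.02))
print('box bottom corners wall top',plane(c,[(152,72),(374,60)],.0885))
print('disc',plane(c,(530,180),.012),'heart pt,notch',plane(c,[(470,292),(510,315)],.01))
E
```

```text
[0.4592 0.1179 0.3322] [162.4227   0.2116   0.0385]
g [[0.4594 0.042  0.089 ]] [[0.4584 0.0541 0.    ]]
o [[ 0.4457 -0.094   0.081 ]] [[ 0.4471 -0.0803  0.02  ]]
box bottom corners wall top [[0.3796 0.129  0.0885]
 [0.516  0.136  0.0885]]
disc [[0.6786 0.0433 0.012 ]] heart pt,notch [[ 0.6443 -0.0693  0.01  ]
 [ 0.6882 -0.0951  0.01  ]]
```

The green bottle sits right under the TCP, so I'm descending and gripping.

```bash
python3 -m pendant '[[1,0,0,30,0,0,0],[1,0,0,30,0,0,0],[1,0,0,30,0,0,0],[1,0,0,30,0,0,0],[1,0,0,18,0,0,0],[0.2,0,0,0,0,0,0],[0.2,0,0,0,0,0,0],[0.2,0,0,0,0,0,0],[0.2,0,0,0,0,0,0],[0.2,0,0,0,0,0,0],[0.2,0,0,-25,0,0,0],[0.2,0,0,-30,0,0,0],[0.2,0,0,-30,0,0,0],[0.2,0,0,-30,0,0,0],[0.2,0,0,-30,0,0,0]]' 25
python3 - <<'E'
from h import *
c,im=snap('scene'); big(im,140,140,420,400,'s2',2.3)
E
```

```text
time: 2.7
tcp_pos: [0.461, 0.041, 0.1967]
ee_rot: [179.9, -0.0, 90.0]
ft_force: [0.8, 0.2, -1.1]
gripper_width: 0.382
gripper_force: 24.3
```

View pics/s2.png

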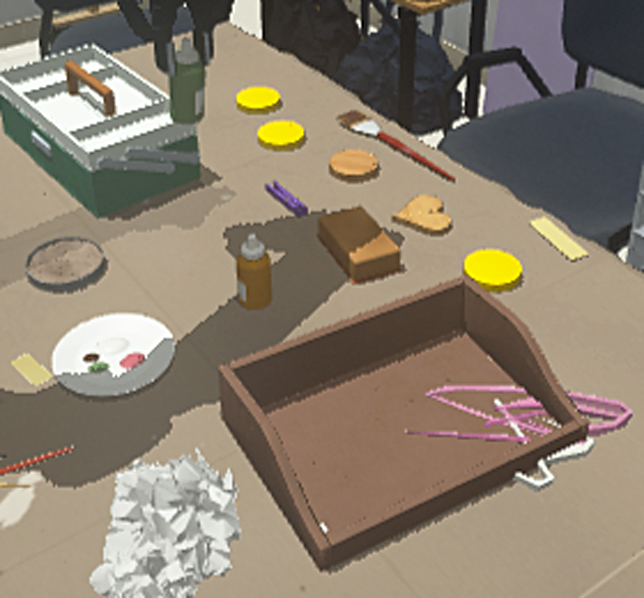

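```bash
python3 - <<'E'
from h import *
np.set_printoptions(precision=4,suppress=True)
c=cal('scene')
print(plane(c,[(281.3,380),(394.3,326)],.026)[:,:2],plane(c,[(236.5,301),(342.2,263)],.064)[:,:2])
f=lambda *p:[(a/2.3+140,b/2.3+140) for a,b in p]
print('floor: inner left-far, left-near, pink leftmost x2',plane(c,f((272,412),(330,530),(405,432),(428,392)),.006)[:,:2])
E
```

```text
[[ 0.3143 -0.4101]
 [ 0.5608 -0.4382]] [[ 0.3321 -0.2371]
 [ 0.5772 -0.2695]]
floor: inner left-far, left-near, pink leftmost x2 [[ 0.3701 -0.2524]
 [ 0.338  -0.3834]
 [ 0.4494 -0.3391]
 [ 0.4967 -0.3141]]
```

```bash
python3 -m pendant '[[0.2,-30,-6,0,0,0,0],[0.2,-30,-6,0,0,0,0],[0.2,-30,-6,0,0,0,0],[0.2,-30,-6,0,0,0,0],[0.2,-30,-6,0,0,0,0],[0.2,-30,-6,0,0,0,0],[0.2,-30,-6,0,0,0,0],[0.2,-30,-6,0,0,0,0],[0.2,-30,-6,0,0,0,0],[0.2,-30,-6,0,0,0,0],[0.2,0,0,0,0,0,0],[0.2,0,0,0,0,0,0]]'
python3 - <<'E'
from h import *
c,im=snap('wrist','w3')
E
```

```text
time: 3.95
tcp_pos: [0.4009, -0.2593, 0.195]
ee_rot: [180.0, -0.0, 89.9]
ft_force: [-0.2, 0.7, -0.6]
gripper_width: 0.379
gripper_force: 24.3
```

View pics/w3.png

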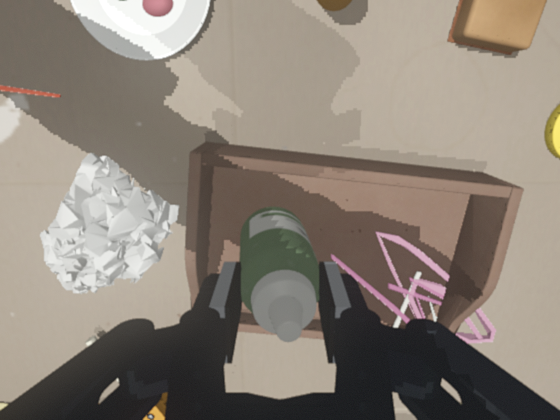

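```bash
python3 - <<'E'
from h import *
np.set_printoptions(precision=4,suppress=True)
c=cal('wrist')
print(plane(c,[(203,143),(520,187)],.062)[:,:2],'floor',plane(c,[(213,165),(470,190),(210,278),(332,257),(375,233)],.006)[:,:2])
E
```

```text
[[ 0.343  -0.2181]
 [ 0.5855 -0.2516]] floor [[ 0.3394 -0.2453]
 [ 0.5769 -0.2686]
 [ 0.3303 -0.3599]
 [ 0.4517 -0.3368]
 [ 0.492  -0.3114]]
```

```bash
python3 -m pendant '[[0.2,-25,-5,0,0,0,0],[0.2,-25,-5,0,0,0,0],[0.2,-26,-6,0,0,0,0],[0.2,0,0,30,0,0,0],[0.2,0,0,30,0,0,0],[0.2,0,0,30,0,0,0],[0.2,0,0,25,0,0,0],[0.2,0,0,15,0,0,0],[0.2,0,0,4,0,0,0],[0.2,0,0,0,0,0,0],[0.2,0,0,0,0,0,0],[0.2,0,0,0,0,0,0]]'
```

```text
time: 5.2
tcp_pos: [0.386, -0.3353, 0.0619]
ee_rot: [179.9, 0.1, 90.0]
ft_force: [0.1, -0.6, -0.7]
gripper_width: 0.383
gripper_force: 24.4
```

```bash
python3 -m pendant '[[0.2,0,0,3,0,0,0],[0.2,0,0,2,0,0,0],[0.2,0,0,1,0,0,0],[0.2,0,0,0,0,0,0],[0.2,0,0,0,0,0,0]]'
```

```text
time: 5.7
tcp_pos: [0.3857, -0.3363, 0.0568]
ee_rot: [179.9, 0.1, 90.0]
ft_force: [-2.6, 0.8, 13.4]
gripper_width: 0.384
gripper_force: 27.2
```

```bash
python3 -m pendant '[[0.55,0,0,0,0,0,0],[0.55,0,0,0,0,0,0],[0.55,0,0,0,0,0,0],[0.55,0,0,-20,0,0,0],[0.55,0,0,-30,0,0,0],[0.55,0,0,-30,0,0,0],[0.55,0,0,-30,0,0,0],[1,0,0,-30,0,0,0],[1,30,7,0,0,0,0],[1,30,7,0,0,0,0],[1,30,8,0,0,0,0],[1,30,8,0,0,0,0],[1,30,8,0,0,0,0],[1,30,8,0,0,0,0],[1,30,8,0,0,0,0],[1,30,7,0,0,0,0],[1,0,0,0,0,0,0]]'
python3 - <<'E'
from h import *
np.set_printoptions(precision=4,suppress=True)
c,im=snap('wrist','w4'); print(env.read_state()['tcp_pos'])
K,e,Ro=c
p=lambda x:(lambda q:q[:2]/q[2])(K@(Ro.T@(np.array(x)-e)))
print(p((.447,-.095,.081)),p((.386,-.336,.095)))
E
```

```text
time: 7.4
tcp_pos: [0.4469, -0.0903, 0.1946]
ee_rot: [180.0, -0.1, 90.4]
ft_force: [0.6, 0.1, -0.3]
gripper_width: 0.996
gripper_force: 0.0
[ 0.4463 -0.0929  0.1945]
[281.2737 208.8118] [210.1204 471.4692]
```

View pics/w4.png

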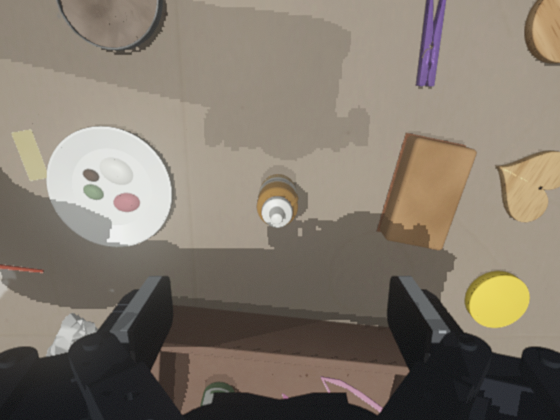

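```bash
python3 -m pendant '[[1,0,0,30,0,0,0],[1,0,0,30,0,0,0],[1,0,0,30,0,0,0],[1,0,0,30,0,0,0],[1,-1,-1,26,0,0,0],[0.2,0,0,0,0,0,0],[0.2,0,0,0,0,0,0],[0.2,0,0,0,0,0,0],[0.2,0,0,0,0,0,0],[0.2,0,0,0,0,0,0]]'
python3 -m pendant '[[0.2,0,0,-25,0,0,0],[0.2,0,0,-30,0,0,0],[0.2,0,0,-30,0,0,0],[0.2,0,0,-30,0,0,0],[0.2,0,0,-30,0,0,0],[0.2,-29,-2,0,0,0,0],[0.2,-29,-2,0,0,0,0],[0.2,-29,-2,0,0,0,0],[0.2,-29,-2,0,0,0,0],[0.2,-29,-2,0,0,0,0],[0.2,-30,0,0,0,0,0],[0.2,0,0,0,0,0,0],[0.2,0,0,30,0,0,0],[0.2,0,0,30,0,0,0],[0.2,0,0,30,0,0,0],[0.2,0,0,25,0,0,0],[0.2,0,0,12,0,0,0],[0.2,0,0,0,0,0,0],[0.2,0,0,0,0,0,0]]'
```

```text
time: 8.45
tcp_pos: [0.4463, -0.0965, 0.0508]
ee_rot: [179.8, 0.0, 90.0]
ft_force: [-1.5, -0.9, 10.0]
gripper_width: 0.295
gripper_force: 21.3
time: 10.35
tcp_pos: [0.4359, -0.2712, 0.0679]
ee_rot: [179.9, 0.0, 90.0]
ft_force: [0.4, -0.8, -0.2]
gripper_width: 0.258
gripper_force: 30.9
```

```bash
python3 - <<'E'
from h import *
c,im=snap('scene'); a=im[230:400,200:400]
c,b=snap('wrist'); a=cv2.resize(a,None,fx=2,fy=2); b=cv2.resize(b,(400,300)); b=cv2.copyMakeBorder(b,0,40,0,0,0); cv2.imwrite('pics/s5.png',np.hstack([a,b]))
E
```

```text
(no output)
```

View pics/s5.png

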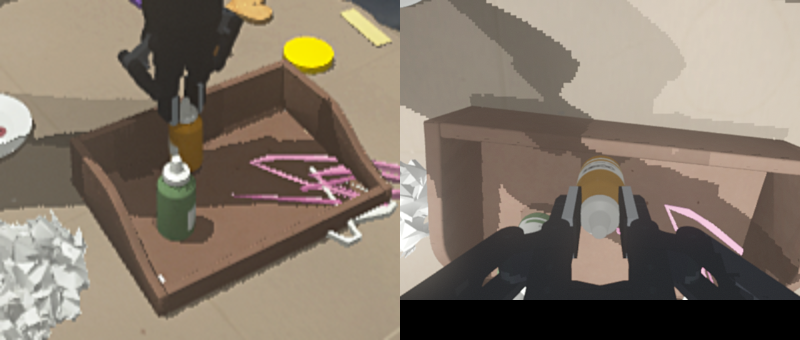

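```bash
python3 -m pendant '[[0.2,0,0,2,0,0,0],[0.2,0,0,1,0,0,0],[0.2,0,0,0,0,0,0]]'; python3 -m pendant '[[0.2,0,0,2,0,0,0],[0.2,0,0,1,0,0,0],[0.2,0,0,0,0,0,0]]'
```

```text
time: 10.75
tcp_pos: [0.4352, -0.271, 0.064]
ee_rot: [180.0, 0.0, 90.0]
ft_force: [0.2, 0.3, -0.4]
gripper_width: 0.254
gripper_force: 30.9
time: 11.05
tcp_pos: [0.4349, -0.2709, 0.0606]
ee_rot: [-180.0, -0.0, 90.0]
ft_force: [0.4, -0.5, -1.0]
gripper_width: 0.253
gripper_force: 30.9
```

```bash
python3 -m pendant '[[0.2,0,0,2,0,0,0],[0.2,0,0,1,0,0,0],[0.2,0,0,0,0,0,0]]'; python3 -m pendant '[[0.2,0,0,1,0,0,0],[0.2,0,0,1,0,0,0],[0.2,0,0,0,0,0,0]]'
```

```text
time: 11.35
tcp_pos: [0.4355, -0.2719, 0.0588]
ee_rot: [179.9, 0.1, 90.0]
ft_force: [-1.5, 0.1, 5.9]
gripper_width: 0.257
gripper_force: 32.3
time: 11.65
tcp_pos: [0.436, -0.2725, 0.0586]
ee_rot: [179.9, 0.1, 90.0]
ft_force: [-3.5, 1.0, 19.8]
gripper_width: 0.252
gripper_force: 35.1
```

```bash
python3 -m pendant '[[0.5,0,0,0,0,0,0],[0.5,0,0,0,0,0,0],[0.5,0,0,0,0,0,0],[0.5,0,0,-20,0,0,0],[0.5,0,0,-30,0,0,0],[0.5,0,0,-30,0,0,0],[0.5,0,0,-30,0,0,0],[0.5,0,0,-35,0,0,0]]'
python3 -m pendant '[[1,32,0,0,0,0,0],[1,32,0,0,0,0,0],[1,32,0,0,0,0,0],[1,32,0,0,0,0,0],[1,32,0,0,0,0,0],[1,32,0,0,0,0,0],[1,32,0,0,0,0,0],[1,32,0,0,0,0,0],[1,32,0,0,0,0,0],[1,32,0,0,0,0,0],[1,32,0,0,0,0,0],[1,32,0,0,0,0,0],[1,32,0,0,0,0,0],[1,32,0,0,0,0,0],[1,32,0,0,0,0,0],[1,0,0,0,0,0,0],[1,0,0,0,0,0,0]]'
python3 - <<'E'
from h import *
c,b=snap('wrist'); c,im=snap('scene'); a=im[230:400,200:400]
a=cv2.resize(a,(235,200)); 
a=cv2.copyMakeBorder(a,0,220,0,0,0); cv2.imwrite('pics/s6.png',np.hstack([b,a]))
E
```

```text
time: 12.45
tcp_pos: [0.4343, -0.2704, 0.201]
ee_rot: [-179.9, -0.1, 90.0]
ft_force: [0.2, 0.1, -1.2]
gripper_width: 0.502
gripper_force: 0.0
time: 14.15
tcp_pos: [0.4346, 0.2093, 0.2002]
ee_rot: [-179.9, 0.0, 90.1]
ft_force: [0.5, -0.2, 0.1]
gripper_width: 1.0
gripper_force: 0.0
```

View pics/s6.png

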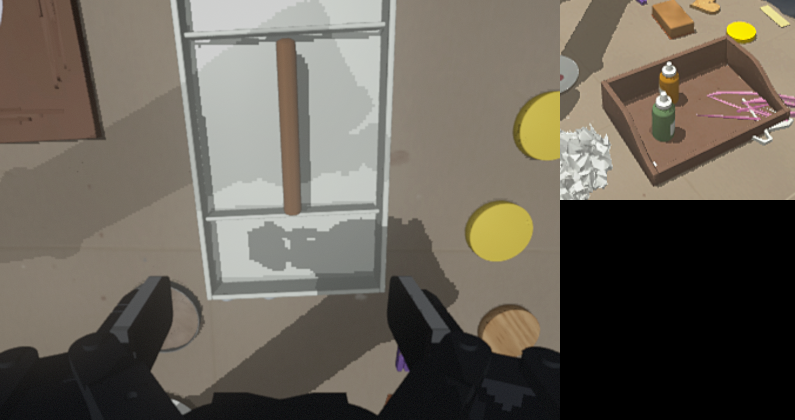

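Both bottles stand upright in the tray. In the wrist view the handle runs from (287,40) to (292,214).

```bash
python3 - <<'E'
from h import *
np.set_printoptions(precision=4,suppress=True)
c=cal('wrist'); h=plane(c,[(287,40),(292,212)],.1125); print(h,h.mean(0),np.degrees(np.arctan2(*(h[0]-h[1])[:2])))
q=plane(c,[(209,297),(384,291)],.0885);print(q,q.mean(0))
print(plane(c,[(177,0),(395,0)],.0885))
print('disc',plane(c,(510,333),.012))
E
```

```text
[[0.438  0.3127 0.1125]
 [0.4419 0.2086 0.1125]] [0.4399 0.2606 0.1125] -2.1146490689232413
[[0.3781 0.1304 0.0885]
 [0.5151 0.1358 0.0885]] [0.4466 0.1331 0.0885]
[[0.3705 0.3383 0.0885]
 [0.5049 0.3381 0.0885]]
disc [[0.6761 0.0415 0.012 ]]
```

```bash
python3 -m pendant '[[0.5,17,2,0,0,0,-2.4],[0.5,17,2,0,0,0,0],[0.5,17,2,0,0,0,0],[0.5,0,0,30,0,0,0],[0.5,0,0,30,0,0,0],[0.5,0,0,25,0,0,0],[0.5,0,0,10,0,0,0],[0.5,0,0,0,0,0,0],[0,0,0,0,0,0,0],[0,0,0,0,0,0,0],[0,0,0,0,0,0,0],[0,0,0,0,0,0,0],[0,0,0,0,0,0,0]]' 40
python3 - <<'E'
import numpy as np
q=np.linspace(0,2.27,20);x=81.6-90*np.sin(1.134-q);z=90*np.cos(1.134-q)-38
print([(round(a,1),round(-b,1)) for a,b in zip(np.diff(x),np.diff(z))])
E
```

```text
time: 15.55
tcp_pos: [0.4404, 0.2609, 0.1073]
ee_rot: [179.9, -0.1, 92.4]
ft_force: [-1.4, -0.8, 5.7]
gripper_width: 0.109
gripper_force: 39.5
[(np.float64(5.1), np.float64(-9.4)), (np.float64(6.2), np.float64(-8.8)), (np.float64(7.2), np.float64(-8.0)), (np.float64(8.1), np.float64(-7.1)), (np.float64(8.9), np.float64(-6.0)), (np.float64(9.5), np.float64(-4.9)), (np.float64(10.1), np.float64(-3.8)), (np.float64(10.4), np.float64(-2.5)), (np.float64(10.7), np.float64(-1.3)), (np.float64(10.7), np.float64(0.0)), (np.float64(10.7), np.float64(1.3)), (np.float64(10.4), np.float64(2.6)), (np.float64(10.1), np.float64(3.8)), (np.float64(9.5), np.float64(5.0)), (np.float64(8.9), np.float64(6.1)), (np.float64(8.1), np.float64(7.1)), (np.float64(7.2), np.float64(8.0)), (np.float64(6.2), np.float64(8.8)), (np.float64(5.1), np.float64(9.5))]
```

```bash
python3 -m pendant '[[0,0,2.5,-4.7,0,0,0],[0,0,2.6,-4.7,0,0,0],[0,0,3.1,-4.4,0,0,0],[0,0,3.1,-4.4,0,0,0],[0,0,3.6,-4,0,0,0],[0,0,3.6,-4,0,0,0],[0,0,4,-3.6,0,0,0],[0,0,4.1,-3.5,0,0,0],[0,0,4.4,-3,0,0,0],[0,0,4.5,-3,0,0,0]]'
```

```text
time: 16.55
tcp_pos: [0.4745, 0.2625, 0.1459]
ee_rot: [-179.9, -0.0, 92.4]
ft_force: [-3.5, 4.5, 0.3]
gripper_width: 0.107
gripper_force: 39.9
```

```bash
python3 -m pendant '[[0,0,4.7,-2.5,0,0,0],[0,0,4.8,-2.4,0,0,0],[0,0,5,-1.9,0,0,0],[0,0,5.1,-1.9,0,0,0],[0,0,5.2,-1.3,0,0,0],[0,0,5.2,-1.2,0,0,0],[0,0,10.7,-1.3,0,0,0],[0,0,10.7,0,0,0,0],[0,0,10.7,1.3,0,0,0],[0,0,10.4,2.6,0,0,0],[0,0,10.1,3.8,0,0,0],[0,0,0,0,0,0,0]]'
```

```text
time: 17.75
tcp_pos: [0.5607, 0.2669, 0.1506]
ee_rot: [179.7, -0.2, 92.4]
ft_force: [2.1, 6.3, 0.3]
gripper_width: 0.111
gripper_force: 39.8
```

```bash
python3 -m pendant '[[0,0,4.7,2.5,0,0,0],[0,0,4.8,2.5,0,0,0],[0,0,4.4,3,0,0,0],[0,0,4.5,3.1,0,0,0],[0,0,4,3.5,0,0,0],[0,0,4.1,3.6,0,0,0],[0,0,3.6,4,0,0,0],[0,0,3.6,4,0,0,0],[0,0,3.1,4.4,0,0,0],[0,0,3.1,4.4,0,0,0],[0,0,2.6,4.7,0,0,0],[0,0,2,4,0,0,0],[0,0,0,0,0,0,0],[0,0,0,0,0,0,0]]'
```

```text
time: 19.15
tcp_pos: [0.6034, 0.2692, 0.1075]
ee_rot: [179.8, -0.2, 92.5]
ft_force: [-1.1, 5.0, 1.2]
gripper_width: 0.114
gripper_force: 40.2
```

```bash
python3 -m pendant '[[0.5,0,0,0,0,0,0],[0.5,0,0,0,0,0,0],[0.5,0,0,-20,0,0,0],[0.5,0,0,-30,0,0,0],[0.5,0,0,-35,0,0,0],[0.5,0,0,-10,0,0,0],[0.95,-25.5,7.2,0,0,0,0],[0.95,-25.5,7.2,0,0,0,0],[0.95,-25.5,7.2,0,0,0,0],[0.95,-25.5,7.2,0,0,0,0],[0.95,-25.5,7.2,0,0,0,0],[0.95,-25.5,7.2,0,0,0,0],[0.95,-25.5,7.2,0,0,0,0],[0.95,-25.5,7.2,0,0,0,0],[0.95,-25.5,7.2,0,0,0,2.4],[0.95,0,0,0,0,0,0],[0.95,0,0,0,0,0,0]]' 25
python3 - <<'E'
from h import *
c,b=snap('wrist'); c,im=snap('side'); a=im[180:380,190:400]
a=cv2.resize(a,(240,229)); 
a=cv2.copyMakeBorder(a,0,191,0,0,0); cv2.imwrite('pics/s7.png',np.hstack([b,a]))
E
```

```text
time: 20.85
tcp_pos: [0.6763, 0.0389, 0.2006]
ee_rot: [-179.9, 0.0, 89.8]
ft_force: [-0.5, 0.6, -0.2]
gripper_width: 0.95
gripper_force: 0.0
```

View pics/s7.png

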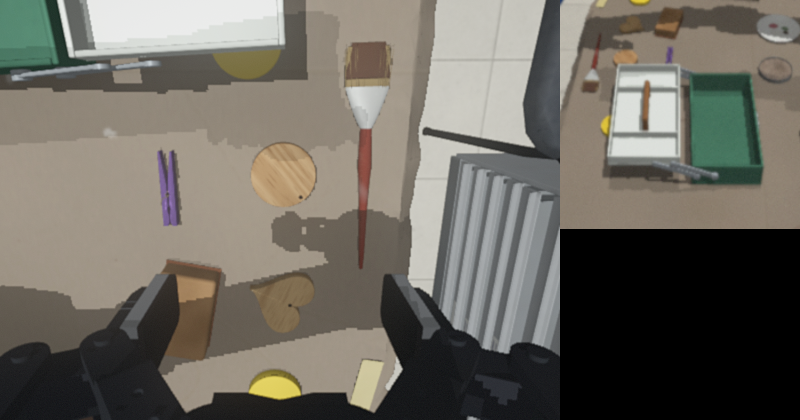

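The top tray is fully back and the green compartment is open and empty. The candidate discs are the wooden one at (283,175), with grain and a hole, and the plain yellow ones at (246,60) and (274,388). The wooden one is the one I want. The heart has its point at (252,287) and notch at (290,306).

```bash
python3 - <<'E'
from h import *
np.set_printoptions(precision=4,suppress=True)
c=cal('wrist'); P=lambda *p,z=.012:plane(c,p,z)[:,:2]
d=P((283,143),(283,207),(251,174),(316,176)); print('disc',d,d[:2].mean(0),d[2:].mean(0))
print('brush left',P((358,175)))
h=P((252,286),(290,306),z=.01); print('heart pt,notch',h)
l=P((313,288),(300,322),z=.01); print('lobe far ends',l)
a=l.mean(0)-h[0]; print('axis deg',np.degrees(np.arctan2(a[1],a[0])),np.linalg.norm(a),'centre',h[0]+32e-3*a/np.linalg.norm(a)); 
E
```

```text
disc [[0.6776 0.0748]
 [0.6779 0.0149]
 [0.6484 0.0465]
 [0.7081 0.0447]] [0.6778 0.0448] [0.6783 0.0456]
brush left [[0.7466 0.0458]]
heart pt,notch [[ 0.6468 -0.0699]
 [ 0.6857 -0.093 ]]
lobe far ends [[ 0.7089 -0.072 ]
 [ 0.6964 -0.1122]]
axis deg -21.700164595925827 0.06006205680667963 centre [ 0.6766 -0.0817]
```

```bash
python3 -m pendant '[[0.85,6,2,30,0,0,0],[0.85,0,0,35,0,0,0],[0.85,0,0,35,0,0,0],[0.85,0,0,35,0,0,0],[0.85,0,0,25,0,0,0],[0.85,0,0,14,0,0,0],[0.85,0,0,0,0,0,0],[0.85,0,0,0,0,0,0]]'; python3 -m pendant '[[0.85,0,0,3,0,0,0],[0.85,0,0,0,0,0,0],[0.85,0,0,0,0,0,0]]';python3 -m pendant '[[0.85,0,0,3,0,0,0],[0.85,0,0,0,0,0,0],[0.85,0,0,0,0,0,0]]'
```

```text
time: 21.75
tcp_pos: [0.6793, 0.0472, 0.0283]
ee_rot: [179.9, -0.0, 90.1]
ft_force: [0.5, -0.2, 0.6]
gripper_width: 0.848
gripper_force: 0.0
time: 22.05
tcp_pos: [0.679, 0.0464, 0.0252]
ee_rot: [179.9, -0.0, 90.0]
ft_force: [-0.6, -0.2, 0.2]
gripper_width: 0.85
gripper_force: 0.0
time: 22.35
tcp_pos: [0.6783, 0.0464, 0.0211]
ee_rot: [-180.0, 0.0, 90.0]
ft_force: [-0.4, -0.8, 0.1]
gripper_width: 0.851
gripper_force: 0.0
```

```bash
python3 -m pendant '[[0.85,0,0,3,0,0,0],[0.85,0,0,0,0,0,0],[0.85,0,0,0,0,0,0]]';python3 -m pendant '[[0.85,0,0,2,0,0,0],[0.85,0,0,2,0,0,0],[0.85,0,0,0,0,0,0]]'
```

```text
time: 22.65
tcp_pos: [0.6783, 0.0464, 0.018]
ee_rot: [-180.0, 0.0, 90.0]
ft_force: [-0.6, 0.0, 0.0]
gripper_width: 0.848
gripper_force: 0.0
time: 22.95
tcp_pos: [0.6781, 0.0464, 0.0138]
ee_rot: [-180.0, 0.0, 90.0]
ft_force: [0.5, -1.1, -0.4]
gripper_width: 0.845
gripper_force: 0.0
```

```bash
python3 -m pendant '[[0.6,0,0,0,0,0,0],[0.6,0,0,0,0,0,0],[0.5,0,0,0,0,0,0],[0.5,0,0,0,0,0,0],[0.5,0,0,0,0,0,0]]' 25;python3 -m pendant '[[0.4,0,0,-10,0,0,0],[0.4,0,0,-30,0,0,0],[0.4,0,0,-35,0,0,0],[0.4,0,0,-35,0,0,0],[0.4,0,0,-35,0,0,0],[0.4,0,0,-35,0,0,0],[0.4,0,0,0,0,0,0]]'
```

```text
time: 23.45
tcp_pos: [0.6785, 0.0464, 0.0143]
ee_rot: [180.0, -0.0, 90.0]
ft_force: [0.2, -0.1, 0.2]
gripper_width: 0.499
gripper_force: 0.0
time: 24.15
tcp_pos: [0.6822, 0.0468, 0.2018]
ee_rot: [179.3, -0.1, 90.0]
ft_force: [0.1, -0.6, 0.1]
gripper_width: 0.401
gripper_force: 0.0
```

```bash
python3 - <<'E'
from h import *
c,b=snap('wrist','w8')
E
```

```text
(no output)
```

View pics/w8.png

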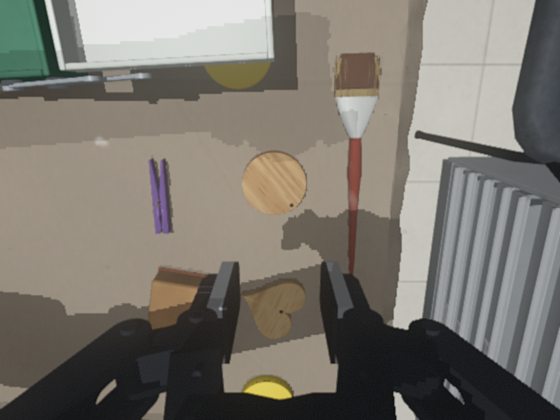

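The fingertips passed over the disc. With the hand open they sit farther back than I assumed, and the disc is still at (275,183). I'll go lower, feeling for contact.

```bash
python3 -m pendant '[[0.82,0,0,30,0,0,0],[0.82,0,0,35,0,0,0],[0.82,0,0,35,0,0,0],[0.82,0,0,35,0,0,0],[0.82,0,0,35,0,0,0],[0.82,0,0,12,0,0,0],[0.82,0,0,4,0,0,0],[0.82,0,0,0,0,0,0],[0.82,0,0,0,0,0,0]]' 25;python3 -m pendant '[[0.82,0,0,2,0,0,0],[0.82,0,0,2,0,0,0],[0.82,0,0,0,0,0,0]]'
```

```text
time: 25.1
tcp_pos: [0.68, 0.0465, 0.0102]
ee_rot: [179.8, -0.0, 90.0]
ft_force: [0.4, -0.4, 0.1]
gripper_width: 0.822
gripper_force: 0.0
time: 25.4
tcp_pos: [0.6785, 0.0464, 0.0046]
ee_rot: [180.0, 0.0, 90.0]
ft_force: [0.4, -0.1, 0.4]
gripper_width: 0.819
gripper_force: 0.0
```

```bash
python3 -m pendant '[[0.82,0,0,2,0,0,0],[0.82,0,0,0,0,0,0],[0.82,0,0,0,0,0,0]]';python3 -m pendant '[[0.64,0,0,0,0,0,0],[0.64,0,0,0,0,0,0],[0.64,0,0,0,0,0,0],[0.6,0,0,0,0,0,0],[0.6,0,0,0,0,0,0]]' 25
```

```text
time: 25.7
tcp_pos: [0.6783, 0.0464, 0.0021]
ee_rot: [-180.0, 0.0, 90.0]
ft_force: [-0.7, -0.1, 0.4]
gripper_width: 0.819
gripper_force: 0.0
time: 26.2
tcp_pos: [0.6784, 0.0464, 0.0027]
ee_rot: [180.0, -0.0, 90.0]
ft_force: [-2.7, -0.4, 5.9]
gripper_width: 0.653
gripper_force: 26.3
```

```bash
python3 -m pendant '[[0.6,0,0,-15,0,0,0],[0.6,0,0,-30,0,0,0],[0.6,0,0,-35,0,0,0],[0.6,0,0,-35,0,0,0],[0.6,0,0,-35,0,0,0],[0.6,0,0,-35,0,0,0],[0.6,0,0,-10,0,0,0],[0.6,0,0,0,0,0,0]]';python3 -m pendant '[[0.6,16,-23.5,0,0,0,0],[0.6,16,-23.5,0,0,0,0],[0.6,16,-23.5,0,0,0,0],[0.6,16,-23.5,0,0,0,0],[0.6,16,-23.5,0,0,0,0],[0.6,16,-23.5,0,0,0,0],[0.6,16,-23.5,0,0,0,0],[0.6,16,-23.5,0,0,0,0],[0.6,16,-23.5,0,0,0,0],[0.6,16,-23.5,0,0,0,-2.4],[0.6,0,0,0,0,0,0],[0.6,0,0,0,0,0,0]]'
python3 - <<'E'
from h import *
c,b=snap('wrist','w9')
E
```

```text
time: 27.0
tcp_pos: [0.6798, 0.0465, 0.1999]
ee_rot: [179.7, -0.0, 90.0]
ft_force: [-0.0, 0.2, -0.9]
gripper_width: 0.651
gripper_force: 26.5
time: 28.2
tcp_pos: [0.4425, 0.206, 0.1959]
ee_rot: [-179.9, 0.1, 92.5]
ft_force: [0.5, -0.3, -0.2]
gripper_width: 0.652
gripper_force: 26.5
```

View pics/w9.png

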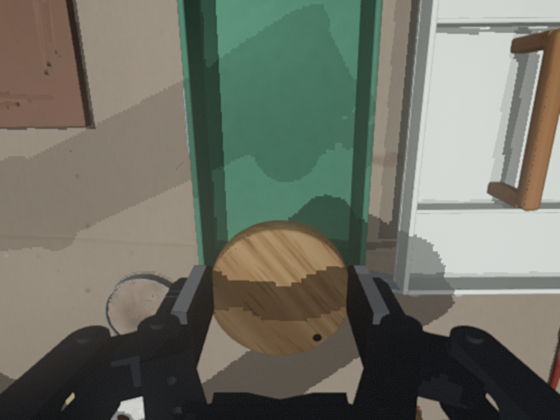

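```bash
python3 -m pendant '[[0.6,0,0,30,0,0,0],[0.6,0,0,35,0,0,0],[0.6,0,0,35,0,0,0],[0.6,0,0,30,0,0,0],[0.6,0,0,25,0,0,0],[0.6,0,0,15,0,0,0],[0.6,0,0,10,0,0,0],[0.6,0,0,3,0,0,0],[0.6,0,0,0,0,0,0],[0.6,0,0,0,0,0,0]]';python3 -m pendant '[[0.6,0,0,2,0,0,0],[0.6,0,0,0,0,0,0],[0.6,0,0,0,0,0,0]]'
```

```text
time: 29.25
tcp_pos: [0.4443, 0.2066, 0.0149]
ee_rot: [179.9, -0.0, 92.4]
ft_force: [-0.2, 0.2, -0.6]
gripper_width: 0.649
gripper_force: 26.5
time: 29.55
tcp_pos: [0.4436, 0.2065, 0.0126]
ee_rot: [180.0, -0.0, 92.4]
ft_force: [1.3, 0.3, -0.4]
gripper_width: 0.649
gripper_force: 26.5
```

```bash
python3 -m pendant '[[0.6,0,0,2,0,0,0],[0.6,0,0,1,0,0,0],[0.6,0,0,0,0,0,0]]';python3 -m pendant '[[0.6,0,0,1,0,0,0],[0.6,0,0,0,0,0,0]]'
```

```text
time: 29.85
tcp_pos: [0.4432, 0.2063, 0.0091]
ee_rot: [-180.0, 0.0, 92.4]
ft_force: [0.5, -0.2, -0.5]
gripper_width: 0.647
gripper_force: 26.5
time: 30.05
tcp_pos: [0.4434, 0.2064, 0.0081]
ee_rot: [-180.0, 0.0, 92.4]
ft_force: [0.4, 0.2, -0.2]
gripper_width: 0.649
gripper_force: 26.6
```

```bash
python3 -m pendant '[[0.6,0,0,1,0,0,0],[0.78,0,0,0,0,0,0],[0.78,0,0,0,0,0,0],[0.78,0,0,0,0,0,0],[0.78,0,0,-20,0,0,0],[0.78,0,0,-35,0,0,0],[0.78,0,0,-35,0,0,0],[0.78,0,0,-35,0,0,0],[0.78,0,0,-35,0,0,0],[0.78,0,0,-32,0,0,0],[0.78,0,0,0,0,0,0]]'; python3 -m pendant '[[0.82,-25.1,18.2,0,0,0,0],[0.82,-25.1,18.2,0,0,0,0],[0.82,-25.1,18.2,0,0,0,0],[0.82,-25.1,18.2,0,0,0,0],[0.82,-25.1,18.2,0,0,0,0],[0.82,-25.1,18.2,0,0,0,0],[0.82,-25.1,18.2,0,0,0,0],[0.82,-25.1,18.2,0,0,0,0],[0.82,-25.1,18.2,0,0,0,0],[0.82,-25.1,18.2,0,0,0,0],[0.82,-25.1,18.2,0,0,0,0],[0.82,-25.1,18.2,0,0,0,0],[0.82,0,0,0,0,0,8.1],[0.82,0,0,0,0,0,8.1],[0.82,0,0,0,0,0,8.1],[0.82,0,0,0,0,0,8.1],[0.82,0,0,0,0,0,0],[0.82,0,0,0,0,0,0]]'
python3 - <<'E'
from h import *
c,b=snap('wrist'); c2,im=snap('side'); a=im[180:380,190:400]
np.save('w10.npy',np.array([c],dtype=object),allow_pickle=True)
a=cv2.resize(a,(240,229)); 
a=cv2.copyMakeBorder(a,0,191,0,0,0); cv2.imwrite('pics/s10.png',np.hstack([b,a]))
E
```

```text
time: 31.15
tcp_pos: [0.4463, 0.208, 0.2039]
ee_rot: [179.5, -0.2, 92.4]
ft_force: [0.9, 0.5, 0.1]
gripper_width: 0.779
gripper_force: 0.0
time: 32.95
tcp_pos: [0.6738, -0.0852, 0.1982]
ee_rot: [-179.9, 0.0, 60.2]
ft_force: [1.5, 0.8, -0.4]
gripper_width: 0.821
gripper_force: 0.0Traceback (most recent call last):
  File "<stdin>", line 3, in <module>
ValueError: could not broadcast input array from shape (3,3) into shape (3,)
```

I've used up my 14 picture views, so from here I measure with masks only.

```bash
python3 - <<'E'
from h import *
np.set_printoptions(precision=4,suppress=True)
c,im=snap('wrist','w10'); K,e,Ro=c
hsv=cv2.cvtColor(cv2.GaussianBlur(im,(3,3),0),cv2.COLOR_BGR2HSV)
k=cv2.inRange(hsv,(8,70,40),(24,160,255)); k=cv2.morphologyEx(k,cv2.MORPH_OPEN,np.ones((3,3)))
for ct in cv2.findContours(k,0,2)[0]:
    if cv2.contourArea(ct)<800: continue
    for z in (.01,.028):
        p=plane(c,ct[:,0].astype(float),z)[:,:2]; P=(p*1000).astype(np.float32)
        r=cv2.minAreaRect(P); print(z,ct[:,0].mean(0),'area',cv2.contourArea(P),[np.round(q,1) for q in r])
    p=plane(c,ct[:,0].astype(float),.01)[:,:2]
    m=cv2.moments((p*1000).astype(np.float32)); g=np.array([m['m10'],m['m01']])/m['m00']/1000
    t=p[np.argmax(np.linalg.norm(p-g,axis=1))]; a=g-t; print('  centroid',g,'tip',t,'ang',np.degrees(np.arctan2(a[1],a[0])))
    u=a/np.linalg.norm(a); s=p@u; n=p@np.array([-u[1],u[0]]); print('  ext along',np.ptp(s),'across',np.ptp(n),'centre',u*(s.max()+s.min())/2+np.array([-u[1],u[0]])*(n.max()+n.min())/2)
    if abs(g[0]-.6)<.05: print(cv2.boxPoints(cv2.minAreaRect((plane(c,ct[:,0].astype(float),.028)[:,:2]*1000).astype(np.float32))))
E
```

```text
0.01 [250.4433 379.567 ] area 4463.855799857061 [array([ 525.4, -269.9]), array([ 59.6, 132.3]), np.float64(77.6)]
0.028 [250.4433 379.567 ] area 3995.720697640907 [array([ 535.4, -256.4]), array([ 56.4, 125.2]), np.float64(77.6)]
  centroid [ 0.533  -0.2693] tip [ 0.4632 -0.2447] ang -19.44195314733231
  ext along 0.13587056170676237 across 0.05918571553567714 centre [ 0.5277 -0.2661]
0.01 [201.0991 237.1981] area 6472.321814057417 [array([ 575.6, -102.4]), array([105.5,  65.3]), np.float64(79.1)]
0.028 [201.0991 237.1981] area 5793.55484946107 [array([582.9, -97.9]), array([99.8, 61.8]), np.float64(79.1)]
  centroid [ 0.5762 -0.1016] tip [ 0.5353 -0.1473] ang 48.14489955847215
  ext along 0.12109106378850851 across 0.09810920957594765 centre [ 0.5751 -0.1017]
[[ 543.149  -141.0138]
 [ 603.798  -152.716 ]
 [ 622.7101  -54.7003]
 [ 562.0611  -42.9981]]
0.01 [292.8043 180.1522] area 2691.1705719155725 [array([683.7, -94.8]), array([62.6, 60.7]), np.float64(18.4)]
0.028 [292.8043 180.1522] area 2408.941821715678 [array([685.2, -90.7]), array([59.2, 57.5]), np.float64(18.4)]
  centroid [ 0.6794 -0.0918] tip [ 0.6448 -0.077 ] ang -23.211504787013148
  ext along 0.06270403260970492 across 0.06966262278685084 centre [ 0.6735 -0.0895]
```

```bash
python3 -m pendant '[[0.8,-2.7,2,25,0,0,-4.8],[0.8,0,0,35,0,0,0],[0.8,0,0,35,0,0,0],[0.8,0,0,35,0,0,0],[0.8,0,0,30,0,0,0],[0.8,0,0,15,0,0,0],[0.8,0,0,10,0,0,0],[0.8,0,0,5,0,0,0],[0.8,0,0,0,0,0,0],[0.8,0,0,0,0,0,0]]' 25
```

```text
time: 34.1
tcp_pos: [0.6758, -0.0889, 0.0107]
ee_rot: [179.9, -0.1, 64.8]
ft_force: [0.2, -0.7, -0.4]
gripper_width: 0.796
gripper_force: 0.0
```

```bash
python3 -m pendant '[[0.8,0,0,4,0,0,0],[0.8,0,0,2,0,0,0],[0.8,0,0,0,0,0,0],[0.8,0,0,0,0,0,0]]'; python3 -m pendant '[[0.64,0,0,0,0,0,0],[0.64,0,0,0,0,0,0],[0.6,0,0,0,0,0,0],[0.6,0,0,0,0,0,0],[0.6,0,0,0,0,0,0]]' 25
```

```text
time: 34.5
tcp_pos: [0.6746, -0.0887, 0.0033]
ee_rot: [180.0, -0.0, 64.8]
ft_force: [0.1, 0.7, -0.2]
gripper_width: 0.797
gripper_force: 0.0
time: 35.0
tcp_pos: [0.6748, -0.0888, 0.0034]
ee_rot: [180.0, -0.0, 64.8]
ft_force: [0.4, 0.3, 1.1]
gripper_width: 0.601
gripper_force: 0.4
```

```bash
python3 -m pendant '[[0.55,0,0,0,0,0,0],[0.55,0,0,0,0,0,0],[0.55,0,0,0,0,0,0]]' 25
```

```text
time: 35.3
tcp_pos: [0.6753, -0.0889, 0.0041]
ee_rot: [179.9, -0.0, 64.8]
ft_force: [-0.9, -0.2, 5.9]
gripper_width: 0.552
gripper_force: 2.8
```

```bash
python3 -m pendant '[[0.8,0,0,-1,0,0,0],[0.8,0,0,0,0,0,0],[0.8,0,0,0,0,0,0],[0.8,0,0,-15,0,0,0],[0.8,0,0,-35,0,0,0],[0.8,0,0,-35,0,0,0],[0.8,0,0,-35,0,0,0],[0.8,0,0,-35,0,0,0],[0.8,0,0,-35,0,0,0],[0.8,0,0,0,0,0,0],[0.8,0,0,0,0,0,0]]'
cat > heart.py <<'E'
from h import *
np.set_printoptions(precision=4,suppress=True)
c,im=snap('wrist','wh')
hsv=cv2.cvtColor(cv2.GaussianBlur(im,(3,3),0),cv2.COLOR_BGR2HSV)
k=cv2.inRange(hsv,(8,70,40),(24,160,255)); k=cv2.morphologyEx(k,cv2.MORPH_OPEN,np.ones((3,3)))
for ct in cv2.findContours(k,0,1)[0]:
    p=plane(c,ct[:,0].astype(float),.01)[:,:2]; A=cv2.contourArea((p*1000).astype(np.float32))
    if not 1500<A<4000: continue
    m=cv2.moments((p*1000).astype(np.float32)); g=np.array([m['m10'],m['m01']])/m['m00']/1000
    t=p[np.argmax(np.linalg.norm(p-g,axis=1))]
    hull=cv2.convexHull(ct,returnPoints=False); d=cv2.convexityDefects(ct,hull)[:,0]; d=d[np.argmax(d[:,3])]; notch=p[d[2]]
    print('area',A,'centroid',g,'tip',t,'notch',notch,'angs',[np.degrees(np.arctan2(*(q-t)[::-1])) for q in (g,notch)], 'tip-notch',np.linalg.norm(notch-t))
    a=notch-t;u=a/np.linalg.norm(a);s=p@u;n=p@np.array([-u[1],u[0]]);print('  ext',np.ptp(s),np.ptp(n),'centre',u*(s.max()+s.min())/2+np.array([-u[1],u[0]])*(n.max()+n.min())/2)
print(env.read_state()['tcp_pos'],env.read_state()['ee_rot'])
E
python3 heart.py
```

```text
time: 36.4
tcp_pos: [0.6752, -0.0889, 0.1963]
ee_rot: [179.8, -0.1, 64.8]
ft_force: [-0.1, 0.3, -1.0]
gripper_width: 0.798
gripper_force: 0.0
area 2676.403206200106 centroid [ 0.6798 -0.0921] tip [ 0.6804 -0.1283] notch [ 0.6921 -0.0976] angs [np.float64(90.88556196184726), np.float64(69.11021365761574)] tip-notch 0.03283886906744479
  ext 0.06955540927074222 0.06122801191991922 centre [ 0.6748 -0.0906]
[ 0.6743 -0.0887  0.1946] [179.9984  -0.0077  64.8053]
```

The heart hasn't moved. The fingertips slid over its top, because at this opening they sit about 6 mm behind the TCP. I'll go lower, with a force probe.

```bash
python3 -m pendant '[[0.8,-1,0,25,0,0,-1.3],[0.8,0,0,35,0,0,0],[0.8,0,0,35,0,0,0],[0.8,0,0,35,0,0,0],[0.8,0,0,30,0,0,0],[0.8,0,0,18,0,0,0],[0.8,0,0,10,0,0,0],[0.8,0,0,4,0,0,0],[0.8,0,0,0,0,0,0],[0.8,0,0,0,0,0,0]]' 25; python3 -m pendant '[[0.8,0,0,2,0,0,0],[0.8,0,0,1,0,0,0],[0.8,0,0,0,0,0,0]]'; python3 -m pendant '[[0.8,0,0,2,0,0,0],[0.8,0,0,0,0,0,0],[0.8,0,0,0,0,0,0]]'
```

```text
time: 37.45
tcp_pos: [0.6751, -0.0898, 0.0034]
ee_rot: [179.9, -0.0, 66.1]
ft_force: [0.6, 0.5, -1.1]
gripper_width: 0.801
gripper_force: 0.0
time: 37.75
tcp_pos: [0.6743, -0.0896, -0.0004]
ee_rot: [180.0, -0.0, 66.1]
ft_force: [0.7, -0.0, -0.4]
gripper_width: 0.8
gripper_force: 0.0
time: 38.05
tcp_pos: [0.6742, -0.0896, -0.0028]
ee_rot: [-180.0, 0.0, 66.1]
ft_force: [1.1, -0.5, -0.7]
gripper_width: 0.799
gripper_force: 0.0
```

```bash
python3 -m pendant '[[0.8,0,0,2,0,0,0],[0.8,0,0,0,0,0,0],[0.8,0,0,0,0,0,0]]'; python3 -m pendant '[[0.68,0,0,0,0,0,0],[0.68,0,0,0,0,0,0],[0.64,0,0,0,0,0,0],[0.64,0,0,0,0,0,0],[0.64,0,0,0,0,0,0]]' 25
```

```text
time: 38.35
tcp_pos: [0.6741, -0.0896, -0.0049]
ee_rot: [-180.0, 0.0, 66.1]
ft_force: [0.2, -0.4, 0.8]
gripper_width: 0.797
gripper_force: 0.0
time: 38.85
tcp_pos: [0.6748, -0.0899, -0.0044]
ee_rot: [179.9, -0.0, 66.1]
ft_force: [1.4, -1.1, 2.4]
gripper_width: 0.71
gripper_force: 27.4
```

```bash
python3 -m pendant '[[0.64,0,0,-15,0,0,0],[0.64,0,0,-30,0,0,0],[0.64,0,0,-35,0,0,0],[0.64,0,0,-35,0,0,0],[0.64,0,0,-35,0,0,0],[0.64,0,0,-35,0,0,0],[0.64,0,0,-20,0,0,0],[0.64,0,0,0,0,0,-6.5],[0.64,0,0,0,0,0,-6.6],[0.64,0,0,0,0,0,-6.6],[0.64,0,0,0,0,0,-6.6],[0.64,0,0,0,0,0,0],[0.64,0,0,0,0,0,0]]';python3 -m pendant '[[0.64,26,-13.7,0,0,0,0],[0.64,26,-13.7,0,0,0,0],[0.64,26,-13.7,0,0,0,0],[0.64,26,-13.7,0,0,0,0],[0.64,26,-13.7,0,0,0,0],[0.64,26,-13.7,0,0,0,0],[0.64,26,-13.7,0,0,0,0],[0.64,26,-13.7,0,0,0,0],[0.64,26,-13.7,0,0,0,0],[0.64,26,-13.7,0,0,0,0],[0.64,26,-13.7,0,0,0,0],[0.64,26,-13.7,0,0,0,0],[0.64,26,-13.7,0,0,0,0],[0.64,26,-13.7,0,0,0,0],[0.64,26,-13.7,0,0,0,0],[0.64,26,-13.7,0,0,0,0],[0.64,0,0,0,0,0,0],[0.64,0,0,0,0,0,0]]'
cat > wood.py <<'E'
from h import *
import sys
np.set_printoptions(precision=4,suppress=True)
c,im=snap('wrist','wb')
hsv=cv2.cvtColor(cv2.GaussianBlur(im,(3,3),0),cv2.COLOR_BGR2HSV)
k=cv2.inRange(hsv,(6,60,40),(26,190,255)); k=cv2.morphologyEx(k,cv2.MORPH_OPEN,np.ones((5,5)))
for ct in cv2.findContours(k,0,1)[0]:
    p=plane(c,ct[:,0].astype(float),float(sys.argv[1]))[:,:2]; A=cv2.contourArea((p*1000).astype(np.float32))
    if A<600: continue
    print('px',ct[:,0].mean(0),cv2.boundingRect(ct),'area',A,[np.round(q,1) for q in cv2.minEnclosingCircle((p*1000).astype(np.float32))])
E
python3 wood.py .016
```

```text
time: 40.15
tcp_pos: [0.6738, -0.0896, 0.2005]
ee_rot: [-180.0, -0.0, 92.3]
ft_force: [-0.2, -0.1, -0.3]
gripper_width: 0.715
gripper_force: 27.2
time: 41.95
tcp_pos: [0.4374, 0.3171, 0.2004]
ee_rot: [180.0, 0.0, 92.4]
ft_force: [1.0, 0.8, -0.2]
gripper_width: 0.706
gripper_force: 27.2
px [297.6   285.025] (204, 205, 157, 161) area 17694.402263409924 [array([458.1, 204.4]), np.float64(93.1)]
px [501.1957 268.5523] (464, 196, 66, 142) area 3540.274167141877 [array([651.7, 234.8]), np.float64(80.0)]
px [ 48.8518 127.3817] (0, 0, 110, 244) area 15433.568708089646 [array([218.6, 349.7]), np.float64(116.3)]
```

```bash
python3 -m pendant '[[0.64,0,1,30,0,0,0],[0.64,0,0,35,0,0,0],[0.64,0,0,35,0,0,0],[0.64,0,0,30,0,0,0],[0.64,0,0,30,0,0,0],[0.64,0,0,20,0,0,0],[0.64,0,0,10,0,0,0],[0.64,0,0,4,0,0,0],[0.64,0,0,0,0,0,0],[0.64,0,0,0,0,0,0]]';python3 -m pendant '[[0.64,0,0,2,0,0,0],[0.64,0,0,1,0,0,0],[0.64,0,0,0,0,0,0]]'
```

```text
time: 43.0
tcp_pos: [0.4398, 0.3172, 0.0073]
ee_rot: [179.9, -0.1, 92.4]
ft_force: [-0.1, -0.4, 0.6]
gripper_width: 0.709
gripper_force: 27.2
time: 43.3
tcp_pos: [0.4389, 0.317, 0.0035]
ee_rot: [180.0, -0.0, 92.4]
ft_force: [-1.0, 0.7, -0.7]
gripper_width: 0.713
gripper_force: 27.2
```

```bash
python3 -m pendant '[[0.64,0,0,2,0,0,0],[0.64,0,0,0,0,0,0],[0.64,0,0,0,0,0,0]]'; python3 -m pendant '[[0.8,0,0,0,0,0,0],[0.8,0,0,0,0,0,0],[0.8,0,0,0,0,0,0],[0.8,0,0,-20,0,0,0],[0.8,0,0,-35,0,0,0],[0.8,0,0,-35,0,0,0],[0.8,0,0,-35,0,0,0],[0.8,0,0,-35,0,0,0],[0.8,0,0,-36,0,0,0],[0.5,-29,0,0,0,0,0],[0.5,-29,0,0,0,0,0],[0.5,0,0,0,0,0,0],[0.5,0,0,0,0,0,0]]'
python3 wood.py .016
python3 - <<'E'
from h import *
c,im=snap('side'); hsv=cv2.cvtColor(im,cv2.COLOR_BGR2HSV)
k=cv2.inRange(hsv,(8,70,60),(24,200,255)); k=cv2.morphologyEx(k,cv2.MORPH_OPEN,np.ones((3,3)))
for ct in cv2.findContours(k,0,1)[0]:
    if cv2.contourArea(ct)>60:
        p=plane(c,ct[:,0].mean(0),.016)[0]
        if p[1]>.1: print(p,cv2.boundingRect(ct),cv2.contourArea(ct))
E
```

```text
time: 43.6
tcp_pos: [0.4387, 0.3168, 0.0011]
ee_rot: [-180.0, 0.0, 92.4]
ft_force: [0.3, -0.2, -0.4]
gripper_width: 0.707
gripper_force: 27.2
time: 44.9
tcp_pos: [0.4418, 0.2585, 0.1975]
ee_rot: [179.9, -0.0, 92.3]
ft_force: [0.0, 0.6, 0.4]
gripper_width: 0.5
gripper_force: 0.0
px [279.0629 237.4114] (248, 207, 63, 61) area 2812.138312015217 [array([442.3, 203.3]), np.float64(30.9)]
px [516.1891 194.1344] (475, 118, 74, 162) area 3769.550865739584 [array([649.9, 244.9]), np.float64(80.1)]
px [288.8476 113.2524] (247, 72, 69, 83) area 2573.2584427418187 [array([445.9, 316.9]), np.float64(35.4)]
px [42.1199 97.0787] (0, 0, 98, 187) area 10466.699755565496 [array([229. , 320.2]), np.float64(86.9)]
[0.32334078 0.524533   0.016     ] (374, 390, 34, 11) 239.5
[0.44678656 0.32007449 0.016     ] (320, 300, 25, 24) 381.5
[0.09893043 0.37483667 0.016     ] (401, 293, 159, 93) 13144.0
[0.44419286 0.20512116 0.016     ] (320, 267, 22, 19) 323.5
[0.61341089 0.19988323 0.016     ] (262, 251, 7, 42) 133.0
[0.74927962 0.14740247 0.016     ] (209, 251, 15, 9) 105.0
```

Both blanks lie flat and apart, with the disc at (0.442, 0.203) and the heart at (0.446, 0.317). Now I'll shut the top tray.

```bash
python3 -m pendant '[[0.5,1.7,27,0,0,0,0],[0.5,1,27,0,0,0,0],[0.5,1,27,0,0,0,0],[0.5,0,27,0,0,0,0],[0.5,0,27,0,0,0,0],[0.5,0,27,0,0,0,0],[0.5,0,0,30,0,0,0],[0.5,0,0,30,0,0,0],[0.5,0,0,20,0,0,0],[0.5,0,0,12,0,0,0],[0.5,0,0,0,0,0,0],[0,0,0,0,0,0,0],[0,0,0,0,0,0,0],[0,0,0,0,0,0,0],[0,0,0,0,0,0,0],[0,0,0,0,0,0,0]]' 40
```

```text
time: 46.6
tcp_pos: [0.6034, 0.2701, 0.1069]
ee_rot: [179.9, -0.1, 92.4]
ft_force: [-3.4, 0.2, 7.2]
gripper_width: 0.112
gripper_force: 39.5
```

```bash
python3 -m pendant '[[0,0,-2.5,-4.7,0,0,0],[0,0,-2.6,-4.7,0,0,0],[0,0,-3.1,-4.4,0,0,0],[0,0,-3.1,-4.4,0,0,0],[0,0,-3.6,-4,0,0,0],[0,0,-3.6,-4,0,0,0],[0,0,-4,-3.6,0,0,0],[0,0,-4.1,-3.5,0,0,0],[0,0,-4.4,-3,0,0,0],[0,0,-4.5,-3,0,0,0]]'; python3 -m pendant '[[0,0,-4.7,-2.5,0,0,0],[0,0,-4.8,-2.4,0,0,0],[0,0,-5,-1.9,0,0,0],[0,0,-5.1,-1.9,0,0,0],[0,0,-5.2,-1.3,0,0,0],[0,0,-5.2,-1.2,0,0,0],[0,0,-10.7,-1.3,0,0,0],[0,0,-10.7,0,0,0,0],[0,0,-10.7,1.3,0,0,0],[0,0,-10.4,2.6,0,0,0],[0,0,-10.1,3.8,0,0,0],[0,0,0,0,0,0,0]]'
```

```text
time: 47.6
tcp_pos: [0.5684, 0.2682, 0.1459]
ee_rot: [179.8, -0.1, 92.4]
ft_force: [5.1, 1.7, 1.5]
gripper_width: 0.114
gripper_force: 39.6
time: 48.8
tcp_pos: [0.4799, 0.2637, 0.1484]
ee_rot: [-179.5, 0.2, 92.5]
ft_force: [-5.9, 0.2, 6.9]
gripper_width: 0.113
gripper_force: 40.3
```

```bash
python3 -m pendant '[[0,0,-4.7,2.5,0,0,0],[0,0,-4.8,2.5,0,0,0],[0,0,-4.4,3,0,0,0],[0,0,-4.5,3.1,0,0,0],[0,0,-4,3.5,0,0,0],[0,0,-4.1,3.6,0,0,0],[0,0,-3.6,4,0,0,0],[0,0,-3.6,4,0,0,0],[0,0,-3.1,4.4,0,0,0],[0,0,-3.1,4.4,0,0,0],[0,0,-2.5,4.7,0,0,0],[0,0,-2.5,4.7,0,0,0],[0,0,0,0,0,0,0],[0,0,0,0,0,0,0],[0,0,0,0,0,0,0]]'
```

```text
time: 50.3
tcp_pos: [0.4406, 0.2618, 0.1066]
ee_rot: [180.0, 0.1, 92.4]
ft_force: [-6.9, -4.2, 16.4]
gripper_width: 0.112
gripper_force: 41.8
```

```bash
python3 -m pendant '[[0.5,0,0,0,0,0,0],[0.5,0,0,0,0,0,0],[0.5,0,0,0,0,0,0],[0.5,0,0,-20,0,0,0],[0.5,0,0,-30,0,0,0],[0.5,0,0,-30,0,0,0],[0.5,0,0,-30,0,0,0],[0.5,-25,0,-20,0,0,0],[0.5,-26,0,0,0,0,0],[0.5,0,0,0,0,0,0],[0.5,0,0,0,0,0,0],[0.5,0,0,0,0,0,0],[0.5,0,0,0,0,0,0],[0.5,0,0,0,0,0,0]]'
python3 - <<'E'
from h import *
np.set_printoptions(precision=4,suppress=True)
c,im=snap('wrist','wf'); hsv=cv2.cvtColor(im,cv2.COLOR_BGR2HSV)
def comps(c,k,z,amin):
    k=cv2.morphologyEx(k,cv2.MORPH_OPEN,np.ones((3,3)))
    for ct in cv2.findContours(k,0,1)[0]:
        if cv2.contourArea(ct)>amin: x,y,w,h=cv2.boundingRect(ct); print(x,y,w,h,plane(c,[(x+w/2,y),(x+w/2,y+h),(x+w/2,y+h/2)],z)[:,:2].ravel())
print('handle'); comps(c,cv2.inRange(hsv,(3,90,50),(18,255,255)),.1125,500)
s,im=snap('scene','sf'); hsv=cv2.cvtColor(im,cv2.COLOR_BGR2HSV)
g=np.zeros(im.shape[:2],np.uint8); g[240:380,220:330]=255
print('green'); comps(s,cv2.inRange(hsv,(40,60,30),(85,255,255))&g,.04,60)
print('ochre'); comps(s,cv2.inRange(hsv,(12,150,90),(24,255,255))&g,.04,60)
d,im2=snap('side'); h2=cv2.cvtColor(im2,cv2.COLOR_BGR2HSV)
print('peg'); comps(s,cv2.inRange(hsv,(118,60,40),(150,255,255)),.012,15)
E
```

```text
time: 51.7
tcp_pos: [0.4419, 0.2123, 0.2346]
ee_rot: [-180.0, 0.0, 92.5]
ft_force: [0.9, -0.4, 0.8]
gripper_width: 0.499
gripper_force: 0.0
handle
525 295 28 82 [0.6552 0.1405 0.676  0.0596 0.6652 0.1017]
green
279 320 19 30 [ 0.3978 -0.3174  0.3547 -0.3757  0.3754 -0.3477]
ochre
285 294 16 24 [ 0.4485 -0.2643  0.4079 -0.3183  0.4275 -0.2921]
peg
265 225 6 8 [ 0.576   0.0158  0.5547 -0.0156  0.5652 -0.0002]
```

```bash
python3 - <<'E'
from h import *
np.set_printoptions(precision=4,suppress=True)
c=cal('wrist'); im=cv2.imread('pics/wf.png'); hsv=cv2.cvtColor(im,cv2.COLOR_BGR2HSV)
k=cv2.inRange(hsv,(3,70,40),(20,255,255)); k=cv2.morphologyEx(k,cv2.MORPH_OPEN,np.ones((3,3)))
for ct in cv2.findContours(k,0,1)[0]:
    x,y,w,h=cv2.boundingRect(ct)
    if cv2.contourArea(ct)>500: print(x,y,w,h,plane(c,[(x+w/2,y),(x+w/2,y+h),(x+w/2,y+h/2)],.1125)[:,:2].ravel())
wm=cv2.inRange(hsv,(0,0,150),(180,45,255)); K,e,Ro=c
ct=max(cv2.findContours(wm,0,1)[0],key=cv2.contourArea);x,y,w,h=cv2.boundingRect(ct);print('white',x,y,w,h,plane(c,[(x,y+h),(x+w,y+h)],.0885)[:,:2])
E
```

```text
524 295 29 82 [0.6551 0.1398 0.6758 0.0588 0.665  0.1009]
273 51 15 153 [0.437  0.3144 0.4417 0.2081 0.4392 0.2645]
0 0 110 131 [0.291  0.3384 0.2795 0.2551 0.2855 0.2989]
white 200 47 74 153 [[0.3761 0.2014]
 [0.4366 0.204 ]]
```

```bash
python3 -c "
from station import env
print(env.job_done())"
```

```text
the job is handed in; nothing more can be done
None
```

The job is handed in at about 52 s: both bottles stand upright in the brown tray, the disc and heart lie flat side by side in the box compartment, and the top tray is swung shut again. The peg and sanding block weren't touched, though I only re-measured the peg.

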